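# Sort the stakes back into their trays

## Task

The metalwork lesson is over: three small steel forming stakes lie about on the bench, and each of the two wooden trays still holds one. Sort the loose stakes by shape into the tray that already holds one of their kind (ball-headed with ball-headed, T-headed with T-headed), laying each one flat on the tray floor beside the others, not on top of them, with its head at the same end as the one already there. Set them down rather than dropping them, and leave the hammer, the pencils and the piece of copper where they are.

Things in the scene. Friction and masses are not known exactly. Their poses are not given: they have to be found in the camera images.
- ball_tray: Open wooden tray, fixed. Outside 142 mm (its x) by 156 mm (its y), 26 mm high; walls and floor 6 mm thick: inside 130 x 144 mm, 20 mm deep. Origin at the centre of its underside, z up. It is the tray that already holds one ball stake; which of the two like trays that is varies.
- t_tray: Open wooden tray, fixed. Outside 142 mm (its x) by 156 mm (its y), 26 mm high; walls and floor 6 mm thick: inside 130 x 144 mm, 20 mm deep. Origin at the centre of its underside, z up. It is the tray that already holds one T stake.
- ball_kept: Steel ball stake, 100 mm, lying: square shank 13 x 13 mm, 24 mm ball on one end, 0.15 kg. Origin on the underside at its balance point (grip there); x along the shank to the ball, z up. Ball ends at x +42 mm, bare butt at x -58 mm; shank's mid-height at the origin 10 mm. Already in its tray, near the -y wall, ball to the tray's +x end; stays.
- t_kept: Steel T stake, 103 mm, lying flat: square shank 12 x 12 mm, round crossbar (12 mm thick, 48 mm long) across one end, 0.14 kg. Origin on the underside at its balance point (grip there); x along the shank to the crossbar, z up. Crossbar's far side at x +43 mm, bare butt at x -60 mm. Already in its tray, in the -y half, crossbar to the tray's +x end; stays.
- ball_1: Steel ball stake, 100 mm, lying: square shank 13 x 13 mm, 24 mm ball on one end, 0.15 kg. Origin on the underside at its balance point (grip there); x along the shank to the ball, z up. Ball ends at x +42 mm, bare butt at x -58 mm; shank's mid-height at the origin 10 mm. Loose on the bench; to be put away.
- ball_2: Steel ball stake, 100 mm, lying: square shank 13 x 13 mm, 24 mm ball on one end, 0.15 kg. Origin on the underside at its balance point (grip there); x along the shank to the ball, z up. Ball ends at x +42 mm, bare butt at x -58 mm; shank's mid-height at the origin 10 mm. Loose on the bench; to be put away.
- t_1: Steel T stake, 103 mm, lying flat: square shank 12 x 12 mm, round crossbar (12 mm thick, 48 mm long) across one end, 0.14 kg. Origin on the underside at its balance point (grip there); x along the shank to the crossbar, z up. Crossbar's far side at x +43 mm, bare butt at x -60 mm. Loose on the bench; to be put away.
- hammer: Bystander: hammer, 260 mm, wooden handle and steel head, lying along the far side, up to 30 mm high. Origin under the middle of its length, x towards the head.
- pencil_a: Bystander: red pencil stub, 135 mm long, 7 mm thick. Origin under its middle, x towards the point.
- pencil_b: Bystander: green pencil, 165 mm long, 7 mm thick. Origin under its middle, x towards the point.
- copper_blank: Bystander: flat piece of copper, 45 x 30 x 4 mm. Origin under its middle.
- bench_block: Bystander, fixed: steel anvil block on a wooden base with a small red screw knob, 105 x 105 mm, 46 mm high. Origin under its middle.
- ball_kept_head (a point): Centre of the ball of ball_kept, 12 mm above the underside, 30 mm in front of its origin.
- ball_kept_butt (a point): Centre of the bare butt end of ball_kept, 6 mm above the underside, 58 mm behind its origin.
- ball_1_head (a point): Centre of the ball of ball_1, 12 mm above the underside, 30 mm in front of its origin.
- ball_1_butt (a point): Centre of the bare butt end of ball_1, 6 mm above the underside, 58 mm behind its origin.
- ball_2_head (a point): Centre of the ball of ball_2, 12 mm above the underside, 30 mm in front of its origin.
- ball_2_butt (a point): Centre of the bare butt end of ball_2, 6 mm above the underside, 58 mm behind its origin.
- t_kept_head (a point): Middle of the crossbar of t_kept, 6 mm above the underside, 37 mm in front of its origin.
- t_kept_butt (a point): Centre of the bare butt end of t_kept, 6 mm above the underside, 60 mm behind its origin.
- t_1_head (a point): Middle of the crossbar of t_1, 6 mm above the underside, 37 mm in front of its origin.
- t_1_butt (a point): Centre of the bare butt end of t_1, 6 mm above the underside, 60 mm behind its origin.
Things that resemble listed ones, but are neither listed nor needed, are in the scene too. Leave any red or turquoise look-alike of the ball_kept alone.

How it is judged:
At the end, for the whole second after the job is handed in: Ball stakes (3) in the ball tray, T stakes (2) in the T tray, at rest, inside the walls, flat on the floor (above the tray's underside: ball centre under 24 mm, crossbar and butts under 19 mm); heads over 20 mm to the tray's +x side, butts over 20 mm to its -x side (y of ball_1_head in the frame of ball_tray between -0.072 and 0.072 m and z of ball_1_head in the frame of ball_tray between 0 and 0.024 m and x of ball_1_head in the frame of ball_tray between 0.02 and 0.066 m and y of ball_1_butt in the frame of ball_tray between -0.072 and 0.072 m and z of ball_1_butt in the frame of ball_tray between 0 and 0.019 m and x of ball_1_butt in the frame of ball_tray between -0.067 and -0.02 m and linear speed of each of ball_1, ball_2, ball_kept, t_1, t_kept below 0.02 m/s and y of ball_2_head in the frame of ball_tray between -0.072 and 0.072 m and z of ball_2_head in the frame of ball_tray between 0 and 0.024 m and x of ball_2_head in the frame of ball_tray between 0.02 and 0.066 m and y of ball_2_butt in the frame of ball_tray between -0.072 and 0.072 m and z of ball_2_butt in the frame of ball_tray between 0 and 0.019 m and x of ball_2_butt in the frame of ball_tray between -0.067 and -0.02 m and y of ball_kept_head in the frame of ball_tray between -0.072 and 0.072 m and z of ball_kept_head in the frame of ball_tray between 0 and 0.024 m and x of ball_kept_head in the frame of ball_tray between 0.02 and 0.066 m and y of ball_kept_butt in the frame of ball_tray between -0.072 and 0.072 m and z of ball_kept_butt in the frame of ball_tray between 0 and 0.019 m and x of ball_kept_butt in the frame of ball_tray between -0.067 and -0.02 m and y of t_1_head in the frame of t_tray between -0.072 and 0.072 m and z of t_1_head in the frame of t_tray between 0 and 0.019 m and x of t_1_head in the frame of t_tray between 0.02 and 0.066 m and y of t_1_butt in the frame of t_tray between -0.072 and 0.072 m and z of t_1_butt in the frame of t_tray between 0 and 0.019 m and x of t_1_butt in the frame of t_tray between -0.067 and -0.02 m and y of t_kept_head in the frame of t_tray between -0.072 and 0.072 m and z of t_kept_head in the frame of t_tray between 0 and 0.019 m and x of t_kept_head in the frame of t_tray between 0.02 and 0.066 m and y of t_kept_butt in the frame of t_tray between -0.072 and 0.072 m and z of t_kept_butt in the frame of t_tray between 0 and 0.019 m and x of t_kept_butt in the frame of t_tray between -0.067 and -0.02 m); the robot touches nothing.
It fails at once if the hammer, a pencil or the piece of copper is moved by more than 30 mm (distance of any of hammer, pencil_a, pencil_b, copper_blank from where it was at the start of the episode above 0.03 m).
It fails at once if a stake is dropped or thrown: it moves faster than 0.75 m/s (a fall of about 3 cm) while the fingers do not hold it ((linear speed of ball_1 above 0.75 m/s and contact force between ball_1 and the fingers below 0.5 N) or (linear speed of ball_2 above 0.75 m/s and contact force between ball_2 and the fingers below 0.5 N) or (linear speed of t_1 above 0.75 m/s and contact force between t_1 and the fingers below 0.5 N)).
It also fails if it takes over 64 s, if anything falls off the work surface, if the arm or the gripper's body presses on something with over 40 N, if the wrist force passes 120 N, or if a joint passes its speed limit or range.

## Robot

A 6-joint arm with a two-finger parallel gripper is mounted at the origin on the work surface. World frame = base frame: x ahead of the robot, y to its left, z up, the work surface at z = 0. Lengths are in m, angles in rad, forces in N, time in s.
With the tool pointing down it reaches from about 0.375 to 0.975 m from the base axis. Payload 3.8 kg.
Tool frame: the origin (TCP) lies between the finger pads; the fingertips stand 14 mm ahead of it and the grasp point (between the pads) lies 5 mm behind it; z points along the fingers, y is the line along which they close (so a half turn about z gives the same grasp; the last joint's range is limited). The gripper opens to 88 mm and grips with 3 to 60 N. Pads are 18 mm wide; open, the fingers measure 123 mm over their backs; the gripper's body (75 mm by 187 mm) begins 45 mm behind the grasp point.
Start: joints at [-1.294, 0.264, 1.604, -0, 1.274, -0.037], TCP at [0.208, -0.642, 0.253] pointing down, gripper open.
Joint ranges: [-2.63, 2.63], [-0.94, 2.18], [0.31, 2.57], [-1.31, 4.45], [0, 2.66], [-2.55, 2.55]. Speed limits (rad/s): [2.57, 2.57, 3.14, 3.14, 3.14, 3.14].

## Interface

Orientations are given as a 3x3 rotation matrix whose columns are the frame's x, y, z axes.
In Python, from rig import r, vision gives the robot as it stands.
- The arm moves only by the shell command python3 -m pendant 'ROWS'. ROWS is JSON, a list of rows, each a list of 5 numbers: the shift along the tool's x, y, z normalised to -1 to 1, where 1 is 250 mm, then the turn about the tool's z normalised to -1 to 1, where 1 is 0.5 rad, then the opening, from -1 (shut) to 1 (fully open). In form: [[tx, ty, tz, twist, grip], ...]. A call has 1 to 20 rows; each row is the pose to reach, as a shift and turn from the pose commanded when the call began, along the tool's axes at that moment; what a row does not reach only later rows make up. A row lasts 1/10 s, in which the tool goes at most 50 mm and 8.59 degrees, less where a joint would pass 70% of its speed; a pose out of reach is approached as far as the arm can. A call with a number of a shift or a turn outside -1 to 1 is refused whole. A call with a gripper value outside its range is refused whole. The fingers move at their own pace and stop on an object; the grip force is fixed at half the most. Time passes only in rows, so rows that repeat a pose let the fingers close. It gives the time, the measured TCP pose, the force, the opening and the grip force at its end, in the units of the state.
- r.get_obs(): the state, without advancing time (a new reading comes with each control period).
- vision.grab_frame(name): name is "scene" or "side" or "wrist"; returns a dict with "pixels" (400x640x3 uint8, red, green, blue), "K" (3x3 intrinsics, pixels), "D" ([k1, k2, p1, p2, k3] as OpenCV has them; the pictures are not rectified), "origin" and "rotation" of the camera in the world. Camera axes: x right, y up, looking along -z (the intrinsics and any distortion apply to the point x, -y, -z); pixel columns grow to the right and rows downward; lengths in m; the calibration is good to about 2 mm. A picture is of the moment at which its call begins. There is no depth.
- r.hand_in(): hands the job in; it is judged then, once.
The state is a dict: "clock": time; "q": joint angles; "qd": joint speeds; "joint_efforts": joint torques, N m; "ee_pos": TCP position; "orientation": TCP orientation; "ft_force": force on the tool from outside, world axes, zero at the start; "ft_torque": the same for the moment, N m; "gripper_width": opening from 0.0 (shut) to 1.0 (fully open); "finger_force": force on a finger pad.
Only numpy, scipy, OpenCV 4.12 (cv2) and the standard library are available. Lean on these libraries where they do the work, as an engineer would, in place of code of your own. Each camera call takes 0.05 s, during which the arm holds its last target. There are 200 camera calls.

## Working session

There is one attempt and no reset: what is moved stays moved. The work goes in short steps, Python scripts to look and compute and a shell command to move; the robot and the scene stay as the last step left them, time stands still between calls to the robot, and variables do not carry over. Pictures are saved under pics/ and viewed, at most 11 in all, crops included, and the job is handed in when it is done.

```bash
ls; mkdir -p pics; cat > h.py <<'E'
import numpy as np, cv2, json
from rig import r, vision
def grab(n,tag):
    f=vision.grab_frame(n); cv2.imwrite(f'pics/{tag}.png',f['pixels'][:,:,::-1])
    np.savez(f'{tag}.npz',**{k:np.array(f[k],float) for k in('K','D','origin','rotation')}); return f
def ray(tag,uv):
    f=np.load(tag+'.npz'); p=cv2.undistortPoints(np.array(uv,float).reshape(-1,1,2),f['K'],f['D']).reshape(-1,2)
    d=np.c_[p[:,0],-p[:,1],-np.ones(len(p))]@f['rotation'].T
    return f['origin'],d
def onz(tag,uv,z):
    o,d=ray(tag,uv); return o+d*((z-o[2])/d[:,2])[:,None]
def tri(ta,a,tb,b):
    oa,da=ray(ta,a); ob,db=ray(tb,b); out=[]
    for x,y in zip(da,db):
        s=np.linalg.lstsq(np.c_[x,-y],ob-oa,rcond=None)[0]
        P,Q=oa+s[0]*x,ob+s[1]*y; out.append(np.r_[(P+Q)/2,np.linalg.norm(P-Q)])
    return np.array(out)
def proj(tag,P):
    f=np.load(tag+'.npz'); c=(np.atleast_2d(P)-f['origin'])@f['rotation']
    c=c*[1,-1,-1]; return cv2.projectPoints(c,np.zeros(3),np.zeros(3),f['K'],f['D'])[0].reshape(-1,2)
E
python3 - <<'E'
from h import *
np.set_printoptions(precision=4,suppress=True)
for n in('scene','side','wrist'):
    f=grab(n,n+'0'); print(n,f['origin'],f['rotation'][:,2],f['K'][0][0])
o=r.get_obs();print(o)
E
```

```text
pics
scene [ 1.4759 -0.7088  0.9013] [ 0.62   -0.5133  0.5933] 454.93054396042584
side [0.0638 0.5036 0.7658] [-0.5068  0.483   0.714 ] 396.70597123484526
wrist [ 0.2839 -0.6169  0.3837] [0.2927 0.0923 0.9517] 283.10317517778253
{'clock': 0.15, 'q': array([-1.2939,  0.2646,  1.6051,  0.    ,  1.2737, -0.0369]), 'qd': array([ 0.0014, -0.0021, -0.0034,  0.0011,  0.0007,  0.0011]), 'joint_efforts': array([ -0.0004, -50.2846, -35.747 ,   0.0729,   0.025 ,  -0.0001]), 'ee_pos': array([ 0.2082, -0.6415,  0.2517]), 'orientation': array([[ 0.9512,  0.3087, -0.0005],
       [ 0.3087, -0.9512,  0.0017],
       [ 0.0001, -0.0017, -1.    ]]), 'ft_force': array([ 0.954 ,  0.6344, -0.0957]), 'ft_torque': array([-0.0162,  0.0388,  0.0136]), 'finger_force': 0.0, 'gripper_width': 1.0017024712552318}
```

View pics/scene0.png

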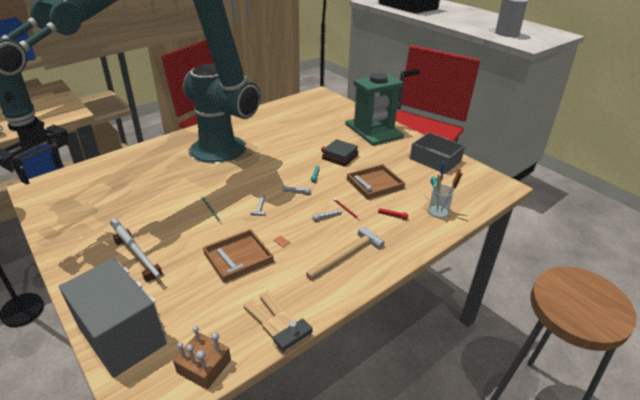

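View pics/side0.png

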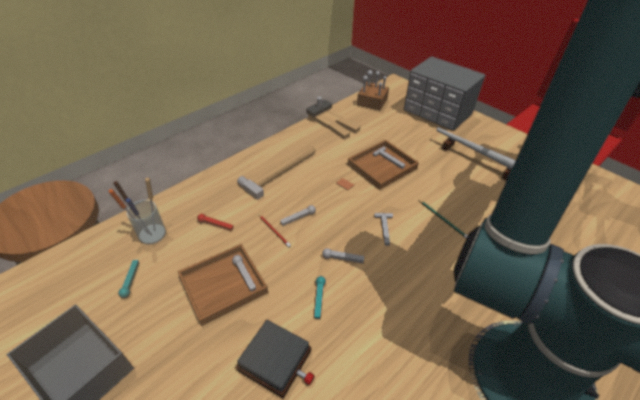

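Scene view: the T tray is at (238,254) and the ball tray at (376,181). The loose candidates are a T at (258,206) and steel balls at (297,190) and (327,214). The look-alikes are turquoise at (315,174) and (435,182), and red at (393,213), so I'll leave those alone. In the side view the same loose stakes are the T at (384,225) and balls at (342,256) and (298,215). Next I'll take close crops to confirm and measure.

```bash
python3 - <<'E'
import cv2
a=cv2.imread('pics/scene0.png')[155:285,195:415]; cv2.imwrite('pics/sc.png',cv2.resize(a,(792,468),interpolation=cv2.INTER_CUBIC))
a=cv2.imread('pics/side0.png')[130:330,170:430]; cv2.imwrite('pics/sd.png',cv2.resize(a,(780,600),interpolation=cv2.INTER_CUBIC))
E
```

```text
(no output)
```

View pics/sc.png

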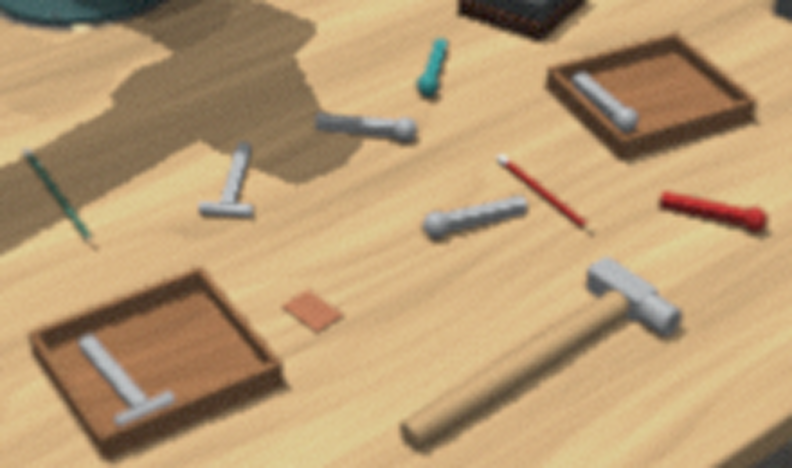

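View pics/sd.png

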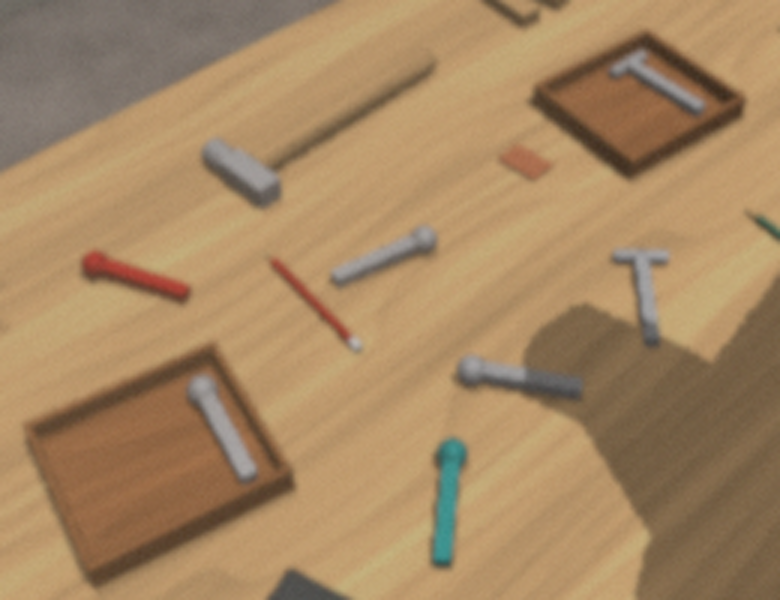

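The crops confirm the choice: two plain steel balls and one T, with the coloured ones excluded. Now I'll triangulate.

```bash
python3 - <<'E'
from h import *
np.set_printoptions(precision=4,suppress=True)
n=['Ah','Ab','Bh','Bb','Th','Tb','KBh','KBb','KTh','KTb']
S=[(404,129),(321,123),(436,225),(522,206),(227,211),(243,149),(625,117),(583,80),(145,408),(89,343)]
D=[(470,370),(578,386),(424,238),(337,277),(641,257),(652,338),(201,388),(248,472),(628,64),(697,105)]
n+=['BT_r','BT_b','BT_l','BT_t','TT_l','TT_t','TT_r','TT_b']
S+=[(754,101),(625,152),(549,72),(677,37),(33,338),(200,273),(283,375),(108,450)]
D+=[(28,430),(213,349),(291,477),(95,578),(645,35),(743,100),(633,170),(534,95)]
s=lambda a:(np.array(a)+.5)/3.6-.5+[195,155]
d=lambda a:(np.array(a)+.5)/3-.5+[170,130]
T=tri('scene0',s(S),'side0',d(D))
for a,b in zip(n,T): print(a,b*1000)
P=dict(zip(n,T[:,:3]))
for h,b in(('Ah','Ab'),('Bh','Bb'),('Th','Tb'),('KBh','KBb'),('KTh','KTb')):
    v=P[h]-P[b];print(h,np.linalg.norm(v)*1e3,np.degrees(np.arctan2(v[1],v[0])))
E
```

```text
Ah [469.6839  87.6865  14.7128   3.1925]
Ab [404.4003  34.8995   9.1635   0.824 ]
Bh [602.5503  17.0299  14.5647   0.7111]
Bb [623.3067  99.5778   8.9442   0.0037]
Th [ 462.2868 -110.9747    6.6489    0.3622]
Tb [395.1815 -47.1002   8.9887   2.3689]
KBh [594.1011 257.3232  23.9013   1.3127]
KBb [513.8007 275.6896  17.4136   2.8435]
KTh [ 642.1866 -303.0261   15.4655    1.4913]
KTb [ 551.9441 -300.7936   17.225     0.9366]
BT_r [651.4519 375.0521  23.5703   1.644 ]
BT_b [626.5686 225.3462  14.9434   0.1529]
BT_l [486.3168 255.9064  20.9377   1.1621]
BT_t [516.7281 404.0621  19.9342   6.3779]
TT_l [ 608.9167 -334.1491   67.9662   73.3619]
TT_t [ 524.2396 -234.6128   61.3329  107.698 ]
TT_r [ 591.4891 -193.5475  -37.4129   86.3165]
TT_b [ 678.6211 -291.5619  -21.9564  123.9193]
Ah 84.13803793183187 38.95827942183253
Bh 85.30281597931659 -104.1142649247824
Th 92.67442905846858 -43.587073241311366
KBh 82.62906720122065 -12.883171192040335
KTh 90.28720717774851 -1.4171471788853836
```

```bash
cat >> h.py <<'E'
def go(p,yaw_deg):
    o=r.get_obs(); R=o['orientation']; s=R.T@(np.array(p)-o['ee_pos'])/.25
    y=np.degrees(np.arctan2(R[1,0],R[0,0])); t=-((yaw_deg-y+180)%360-180)
    print('now',np.round(o['ee_pos'],4),'yaw %.1f'%y,'q6 %.2f'%o['q'][5],'-> row',np.round(s,3),'twist %.3f'%(np.radians(t)/.5),'clock',o['clock'])
def pose(h,b,off):
    h,b=np.array(h)[:2],np.array(b)[:2]; v=(h-b)/np.linalg.norm(h-b); return (h+b)/2+off*v, np.degrees(np.arctan2(v[1],v[0]))
def tray(l,b,r_,t):
    C=np.array([l,b,r_,t])[:,:2]; M=np.array([[-71,-78],[71,-78],[71,78],[-71,78]])/1e3
    c=C.mean(0);H=(M.T@(C-c));a=np.arctan2(H[0,1]-H[1,0],H[0,0]+H[1,1]); Rz=np.array([[np.cos(a),-np.sin(a)],[np.sin(a),np.cos(a)]])
    return c,np.degrees(a),(C-c)@Rz-M,Rz
E
python3 - <<'E'
from h import *
np.set_printoptions(precision=4,suppress=True)
s=lambda a:(np.array(a)+.5)/3.6-.5+[195,155]
d=lambda a:(np.array(a)+.5)/3-.5+[170,130]
T=tri('scene0',s([(33,338),(108,450),(283,375),(200,273)]),'side0',d([(743,100),(645,35),(534,95),(633,170)]))
print(T); c,a,e,R=tray(*T[:,:3]);print('TT',c,a,e)
B=np.array([[.4863,.2559],[.6266,.2253],[.6515,.3751],[.5167,.4041]])
cb,ab,e,Rb=tray(*B);print('BT',cb,ab,e)
for n,h,b,o in(('A',(.4697,.0877),(.4044,.0349),.014),('B',(.6026,.017),(.6233,.0996),.014),('T',(.4623,-.111),(.3952,-.0471),.0115),('KB',(.5941,.2573),(.5138,.2757),.014),('KT',(.6422,-.303),(.5519,-.3008),.0115)):
    p,y=pose(h,b,o);print(n,p,y,'inTT',R.T@(p-c),'inBT',Rb.T@(p-cb))
p,y=pose((.4623,-.111),(.3952,-.0471),.0115); go([*p,.14],y)
E
```

```text
[[ 0.5232 -0.3354  0.0215  0.0007]
 [ 0.6624 -0.35    0.0167  0.0033]
 [ 0.675  -0.1977  0.0133  0.0003]
 [ 0.5331 -0.1829  0.0173  0.0016]]
TT [ 0.5985 -0.2665] -5.032538013045422 [[ 0.0021  0.0028]
 [ 0.0001  0.0004]
 [-0.0007 -0.0028]
 [-0.0014 -0.0004]]
BT [0.5703 0.3151] -11.296769350720018 [[ 0.0002  0.0035]
 [ 0.0018  0.001 ]
 [-0.0031 -0.0033]
 [ 0.001  -0.0012]]
A [0.4479 0.0701] 38.95816557707455 inTT [-0.1795  0.3221] inBT [-0.072  -0.2642]
B [0.6095 0.0447] -104.06888133367171 inTT [-0.0163  0.311 ] inBT [ 0.0915 -0.2574]
T [ 0.4371 -0.087 ] -43.60068671936409 inTT [-0.1765  0.1647] inBT [-0.0519 -0.4204]
KB [0.5676 0.2634] -12.905996331995965 inTT [-0.0772  0.5251] inBT [ 0.0075 -0.0512]
KT [ 0.6085 -0.3022] -1.3956343737803913 inTT [ 0.0132 -0.0347] inBT [ 0.1584 -0.5978]
now [ 0.2082 -0.6415  0.2517] yaw 18.0 q6 -0.04 -> row [ 1.555 -1.826  0.45 ] twist 2.150 clock 0.15
```

```bash
python3 -m pendant '[[0.85,-1,0.1,1,1],[0.85,-1,0.1,1,1],[0.85,-1,0.1,1,1],[0.85,-1,0.1,1,1],[0.85,-1,0.1,1,1],[0.85,-1,0.1,1,1],[0.85,-1,0.1,1,1]]'
python3 -c "
from h import *
go([.4371,-.087,.14],-43.6)"
```

```text
clock: 0.85
ee_pos: [0.3336, -0.3353, 0.227]
orientation: [[0.983, -0.184, -0.0], [-0.184, -0.983, 0.002], [-0.001, -0.002, -1.0]]
ft_force: [0.1, -0.3, 0.1]
gripper_width: 1.0
finger_force: 0.0
now [ 0.3336 -0.3353  0.227 ] yaw -10.6 q6 0.91 -> row [ 0.225 -1.052  0.349] twist 1.152 clock 0.85
```

```bash
python3 -m pendant '[[0.225,-1,0.2,1,0.1],[0.225,-1,0.2,1,0.1],[0.225,-1,0.2,1,0.1],[0.225,-1,0.2,1,0.1],[0.225,-1,0.2,1,0.1],[0.225,-1,0.2,1,0.1],[0.225,-1,0.2,1,0.1]]'
python3 -c "
from h import *
grab('wrist','w1')
print(proj('w1',[[.4623,-.111,.006],[.3952,-.0471,.012]]))
go([.4371,-.087,.14],-43.6)"
```

```text
clock: 1.55
ee_pos: [0.4349, -0.1002, 0.1766]
orientation: [[0.777, -0.63, -0.002], [-0.63, -0.777, 0.002], [-0.002, -0.0, -1.0]]
ft_force: [0.6, -0.6, 0.2]
gripper_width: 0.552
finger_force: 0.0
[[308.41021888 160.65965267]
 [302.66120832 241.25550231]]
now [ 0.4347 -0.1018  0.1771] yaw -39.1 q6 1.97 -> row [-0.03  -0.052  0.148] twist 0.158 clock 1.6
```

View pics/w1.png

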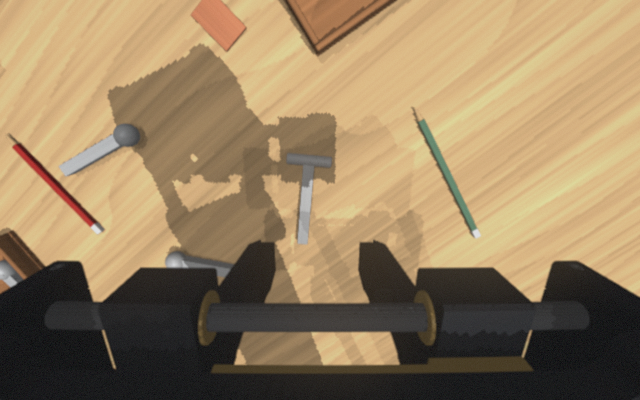

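Wrist view: T crossbar at (309,160) and butt at (303,243), which matches my projection to within 2 px. The balls are at (126,134) and (177,260).

```bash
python3 -m pendant '[[-0.03,-0.052,0.4,0.158,0.1],[-0.03,-0.052,0.4,0.158,0.1],[-0.03,-0.052,0.45,0.158,0.1],[-0.03,-0.052,0.45,0.158,0.1],[-0.03,-0.052,0.45,0.158,0.1]]'
python3 -c "
from h import *
go([.4371,-.087,.017],-43.6)
print(onz('w1',[(126,134),(67,170)],.012), onz('w1',[(309,160),(303,243)],.009))"
```

```text
clock: 2.1
ee_pos: [0.4376, -0.0897, 0.0658]
orientation: [[0.72, -0.694, 0.0], [-0.694, -0.72, -0.0], [0.001, -0.0, -1.0]]
ft_force: [0.1, -1.3, 0.3]
gripper_width: 0.549
finger_force: 0.0
now [ 0.4376 -0.0897  0.0658] yaw -43.9 q6 2.08 -> row [-0.009 -0.006  0.195] twist -0.011 clock 2.1
[[0.60382603 0.01684814 0.012     ]
 [0.62108763 0.09759146 0.012     ]] [[ 0.46278943 -0.11232724  0.009     ]
 [ 0.39220065 -0.0449168   0.009     ]]
```

```bash
python3 -m pendant '[[-0.01,-0.006,0.1,0,0.1],[-0.01,-0.006,0.195,0,0.1],[-0.01,-0.006,0.195,0,0.1],[-0.01,-0.006,0.195,0,-1],[-0.01,-0.006,0.195,0,-1],[-0.01,-0.006,0.195,0,-1],[-0.01,-0.006,0.195,0,-1],[-0.01,-0.006,0.195,0,-1],[-0.01,-0.006,0.195,0,-1]]'
```

```text
clock: 3.0
ee_pos: [0.437, -0.086, 0.0171]
orientation: [[0.721, -0.692, 0.001], [-0.692, -0.721, -0.0], [0.001, -0.0, -1.0]]
ft_force: [-1.6, -0.7, 6.1]
gripper_width: 0.13
finger_force: 30.0
```

```bash
python3 -m pendant '[[0,0,-0.1,0,-1],[0,0,-0.3,0,-1],[0,0,-0.36,0,-1],[0,0,-0.36,0,-1]]'
python3 -c "
from h import *
go([.6103,-.2354,.1],-5)"
```

```text
clock: 3.4
ee_pos: [0.439, -0.0863, 0.1093]
orientation: [[0.721, -0.693, 0.006], [-0.693, -0.721, -0.001], [0.006, -0.003, -1.0]]
ft_force: [0.5, -0.6, -1.0]
gripper_width: 0.13
finger_force: 30.0
now [ 0.439  -0.0863  0.1093] yaw -43.8 q6 2.09 -> row [ 0.907 -0.044  0.042] twist -1.356 clock 3.4
```

```bash
python3 -m pendant '[[0.9,-0.044,0.04,-1,-1],[0.9,-0.044,0.04,-1,-1],[0.9,-0.044,0.04,-1,-1],[0.9,-0.044,0.04,-1,-1],[0.9,-0.044,0.04,-1,-1],[0.9,-0.044,0.04,-1,-1],[0.9,-0.044,0.04,-1,-1]]'
python3 -c "
from h import *
go([.6103,-.2354,.1],-5)"
```

```text
clock: 4.1
ee_pos: [0.6048, -0.2331, 0.0936]
orientation: [[0.965, -0.263, -0.005], [-0.263, -0.965, 0.002], [-0.005, -0.001, -1.0]]
ft_force: [-0.3, 0.3, -1.5]
gripper_width: 0.131
finger_force: 30.0
now [ 0.6048 -0.2331  0.0936] yaw -15.2 q6 1.43 -> row [ 0.024  0.003 -0.026] twist -0.357 clock 4.1
```

```bash
python3 -m pendant '[[0.02,0,-0.12,-0.36,-1],[0.02,0,-0.12,-0.36,-1],[0.02,0,-0.12,-0.36,-1],[0.02,0,-0.12,-0.36,-1]]'
python3 -c "
from h import *
grab('wrist','w2')
go([.6103,-.2354,.1],-5)"
```

```text
clock: 4.5
ee_pos: [0.6099, -0.234, 0.1252]
orientation: [[0.996, -0.087, -0.002], [-0.087, -0.996, 0.001], [-0.002, -0.001, -1.0]]
ft_force: [-0.4, 0.1, -2.0]
gripper_width: 0.129
finger_force: 30.0
now [ 0.6098 -0.2341  0.125 ] yaw -5.0 q6 1.25 -> row [0.003 0.005 0.1  ] twist 0.001 clock 4.55
```

View pics/w2.png

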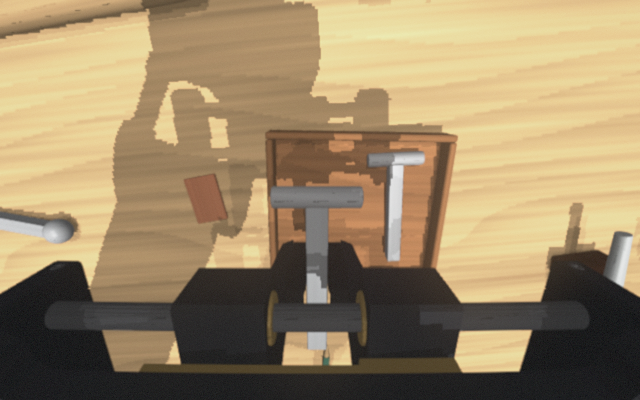

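Wrist view: the tray's far rim corners are at (267,132) and (457,136). The kept T's head is at (397,158) and its butt at (393,258). The held T's crossbar is at (317,197), on the free +y side with its head at the same end.

```bash
python3 -c "
from h import *
np.set_printoptions(precision=4,suppress=True)
p=onz('w2',[(267,132),(457,136),(435,266)],.026);print(p);v=p[0]-p[1];print(np.linalg.norm(v),np.degrees(np.arctan2(v[1],v[0]))-90)
k=onz('w2',[(397,158),(393,258)],.018);print(k,pose(*k,.0115))
h=onz('w2',[(317,197)],.12);print(h)
a=np.radians(-5);R=np.array([[np.cos(a),-np.sin(a)],[np.sin(a),np.cos(a)]])
print((p[:2].mean(0)[:2]-R@[.071,0]))
go([.6103,-.2354,.1],-5)"
```

```text
[[ 0.6765 -0.1998  0.026 ]
 [ 0.6604 -0.3513  0.026 ]
 [ 0.5426 -0.3385  0.026 ]]
0.15235990237945563 -6.087021022243903
[[ 0.6452 -0.3051  0.018 ]
 [ 0.5499 -0.3014  0.018 ]] (array([ 0.609 , -0.3037]), np.float64(-2.2657496955257233))
[[ 0.6477 -0.2373  0.12  ]]
[ 0.5977 -0.2694]
now [ 0.6098 -0.2341  0.125 ] yaw -5.0 q6 1.25 -> row [0.003 0.005 0.1  ] twist 0.001 clock 4.55
```

```bash
python3 -m pendant '[[0,0.008,0.2,0,-1],[0,0.008,0.32,0,-1],[0,0.008,0.36,0,-1],[0,0.008,0.39,0,-1],[0,0.008,0.405,0,-1],[0,0.008,0.405,0,-1],[0,0.008,0.405,0,-1]]'
```

```text
clock: 5.25
ee_pos: [0.6123, -0.2375, 0.0269]
orientation: [[0.996, -0.085, 0.003], [-0.085, -0.996, -0.001], [0.003, 0.001, -1.0]]
ft_force: [0.7, -0.4, -0.6]
gripper_width: 0.131
finger_force: 30.0
```

```bash
python3 -m pendant '[[0,0,0.008,0,-1],[0,0,0.012,0,-1],[0,0,0.012,0,-1]]'
```

```text
clock: 5.55
ee_pos: [0.6118, -0.2373, 0.0232]
orientation: [[0.996, -0.085, 0.001], [-0.085, -0.996, -0.001], [0.002, 0.0, -1.0]]
ft_force: [-0.6, 0.0, 2.6]
gripper_width: 0.132
finger_force: 30.0
```

Contact is light and the height is right (6 mm above the pick height). I'll release and rise.

```bash
python3 -m pendant '[[0,0,0,0,-0.45],[0,0,0,0,-0.45],[0,0,0,0,-0.45],[0,0,0,0,-0.45],[0,0,-0.1,0,-0.45],[0,0,-0.3,0,-0.1],[0,0,-0.5,0,0],[0,0,-0.5,0,0],[0,0,-0.5,0,0]]'
python3 -c "
from h import *
go([.4479,.0701,.14],39)"
```

```text
clock: 6.45
ee_pos: [0.6125, -0.2376, 0.1497]
orientation: [[0.996, -0.085, 0.004], [-0.085, -0.996, -0.002], [0.004, 0.001, -1.0]]
ft_force: [-1.0, -0.1, -0.7]
gripper_width: 0.498
finger_force: 0.0
now [ 0.6125 -0.2376  0.1497] yaw -4.9 q6 1.25 -> row [-0.761 -1.17   0.034] twist -1.532 clock 6.45
```

```bash
python3 -m pendant '[[-0.7,-1,-0.1,-0.9,0],[-0.7,-1,-0.1,-0.9,0],[-0.7,-1,-0.1,-0.9,0],[-0.7,-1,-0.1,-0.9,0],[-0.7,-1,-0.1,-0.9,0],[-0.7,-1,-0.1,-0.9,0],[-0.7,-1,-0.1,-0.9,0],[-0.7,-1,-0.1,-0.9,0]]'
python3 -c "
from h import *
grab('wrist','w3')
np.set_printoptions(precision=4,suppress=True)
print(proj('w3',[[.4697,.0877,.012],[.4044,.0349,.01],[.6037,.017,.012],[.622,.0985,.01]]))
go([.4479,.0701,.07],39)"
```

```text
clock: 7.25
ee_pos: [0.4563, 0.028, 0.1706]
orientation: [[0.933, 0.36, -0.003], [0.36, -0.933, -0.0], [-0.003, -0.001, -1.0]]
ft_force: [-0.9, -0.2, 0.7]
gripper_width: 0.501
finger_force: 0.0
[[267.5333 157.2918]
 [294.6542 228.2372]
 [385.3412  49.931 ]
 [309.979   -7.2577]]
now [0.4573 0.0271 0.171 ] yaw 21.0 q6 1.21 -> row [ 0.027 -0.174  0.404] twist -0.629 clock 7.3
```

View pics/w3.png

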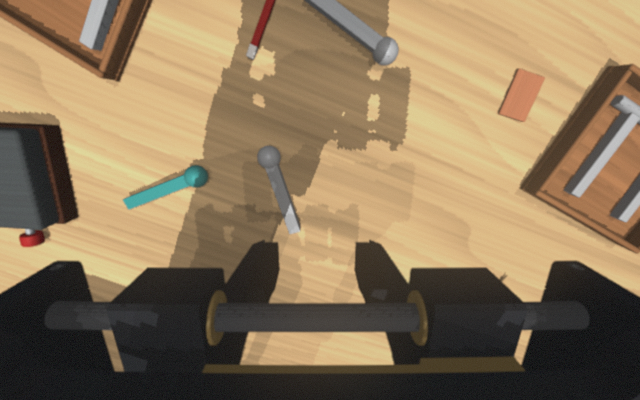

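Wrist view: ball_1's head is at (269,157) and its butt at (293,230), agreeing with the projection. The turquoise look-alike is at (195,177), well clear. The placed T lies flat in its tray beside the kept one.

```bash
python3 -m pendant '[[0.027,-0.174,0.3,-0.63,0],[0.027,-0.174,0.4,-0.63,0],[0.027,-0.174,0.4,-0.63,0],[0.027,-0.174,0.4,-0.63,0],[0.027,-0.174,0.4,-0.63,0]]'
python3 -c "
from h import *
np.set_printoptions(precision=4,suppress=True)
k=onz('w3',[(269,157),(293,230)],.012);print(k,pose(*k,.014))
p,y=pose(*k,.014)
go([*(p+[.4479,.0701])/2,.017],(y+39)/2)"
```

```text
clock: 7.8
ee_pos: [0.4505, 0.0691, 0.0732]
orientation: [[0.78, 0.626, 0.001], [0.626, -0.78, -0.0], [0.001, 0.001, -1.0]]
ft_force: [0.8, -0.5, 0.6]
gripper_width: 0.501
finger_force: 0.0
[[0.4705 0.0864 0.012 ]
 [0.4026 0.0361 0.012 ]] (array([0.4478, 0.0696]), np.float64(36.53099591237167))
now [0.4505 0.0691 0.0732] yaw 38.8 q6 0.99 -> row [-0.007 -0.009  0.225] twist 0.035 clock 7.8
```

```bash
python3 -m pendant '[[-0.007,-0.007,0.12,0.035,0],[-0.007,-0.007,0.225,0.035,0],[-0.007,-0.007,0.225,0.035,0],[-0.007,-0.007,0.225,0.035,0],[-0.007,-0.007,0.225,0.035,-1],[-0.007,-0.007,0.225,0.035,-1],[-0.007,-0.007,0.225,0.035,-1],[-0.007,-0.007,0.225,0.035,-1],[-0.007,-0.007,0.225,0.035,-1],[-0.007,-0.007,0.225,0.035,-1]]'
python3 -m pendant '[[0,0,-0.1,0,-1],[0,0,-0.3,0,-1],[0,0,-0.42,0,-1],[0,0,-0.42,0,-1]]'
python3 -c "
from h import *
a=np.radians(-11.8);R=np.array([[np.cos(a),-np.sin(a)],[np.sin(a),np.cos(a)]])
for l in ([.008,-.008],[.008,.038]): print(np.array([.5703,.3151])+R@l)
go([*(np.array([.5703,.3151])+R@[.008,-.008]),.13],-11.8)"
```

```text
clock: 8.8
ee_pos: [0.4469, 0.0704, 0.0165]
orientation: [[0.788, 0.615, 0.001], [0.615, -0.788, 0.0], [0.001, 0.001, -1.0]]
ft_force: [0.1, 0.0, 3.7]
gripper_width: 0.146
finger_force: 30.0
clock: 9.2
ee_pos: [0.4498, 0.0708, 0.1254]
orientation: [[0.788, 0.615, 0.009], [0.615, -0.789, 0.001], [0.008, 0.005, -1.0]]
ft_force: [0.5, 0.1, -1.3]
gripper_width: 0.143
finger_force: 30.0
[0.57649497 0.30563309]
[0.58590179 0.35066099]
now [0.4498 0.0708 0.1254] yaw 38.0 q6 1.01 -> row [ 0.978 -0.429 -0.013] twist 1.737 clock 9.2
```

```bash
python3 -m pendant '[[0.97,-0.43,-0.05,0.9,-1],[0.97,-0.43,-0.05,0.9,-1],[0.97,-0.43,-0.05,0.9,-1],[0.97,-0.43,-0.05,0.9,-1],[0.97,-0.43,-0.05,0.9,-1],[0.97,-0.43,-0.05,0.9,-1],[0.97,-0.43,-0.05,0.9,-1]]'
python3 -m pendant '[[0,0,0,0.85,-1],[0,0,0,0.85,-1],[0,0,0,0.85,-1],[0,0,0,0.85,-1],[0,0,0,0.85,-1]]'
python3 -c "
from h import *
grab('wrist','w4')
go([.5765,.3056,.0225],-11.8)"
```

```text
clock: 9.9
ee_pos: [0.5715, 0.3066, 0.131]
orientation: [[0.977, 0.213, -0.002], [0.213, -0.977, -0.0], [-0.002, -0.0, -1.0]]
ft_force: [-1.2, -0.5, -2.4]
gripper_width: 0.144
finger_force: 30.0
clock: 10.4
ee_pos: [0.5702, 0.3029, 0.132]
orientation: [[0.978, -0.209, -0.002], [-0.209, -0.978, -0.001], [-0.002, 0.002, -1.0]]
ft_force: [0.5, -0.2, -1.7]
gripper_width: 0.146
finger_force: 30.0
now [0.5706 0.3032 0.1324] yaw -12.1 q6 2.23 -> row [ 0.022 -0.015  0.44 ] twist -0.010 clock 10.45
```

View pics/w4.png

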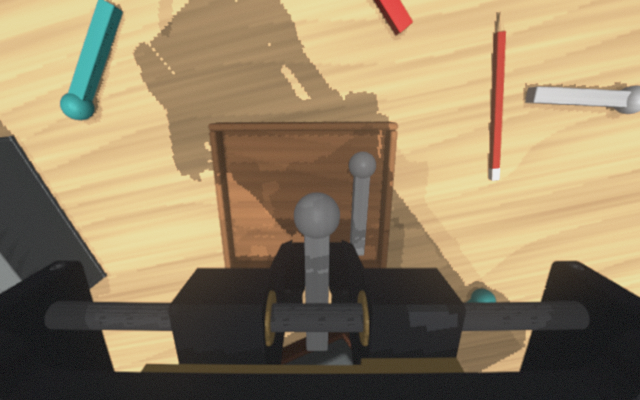

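Wrist view: the tray's far rim corners are at (210,126) and (397,125). The kept ball's head is at (363,165), and the held ball at (317,215) is over the free floor to its left.

```bash
python3 -c "
from h import *
np.set_printoptions(precision=4,suppress=True)
p=onz('w4',[(210,126),(397,125)],.026);print(p);v=p[0]-p[1];y=np.degrees(np.arctan2(v[1],v[0]))-90;print(np.linalg.norm(v),y)
k=onz('w4',[(363,165),(359,250)],.018);kp,ky=pose(*k,.014)
a=np.radians(-11.8);R=np.array([[np.cos(a),-np.sin(a)],[np.sin(a),np.cos(a)]])
c=(p.mean(0)[:2]-R@[.071,0]);print('c',c,'kept',ky,R.T@(kp-c),kp)
c=(c+[.5703,.3151])/2
for l in ([.008,-.008],[.008,.038]): print(c+R@l)
go([*(c+R@[.008,-.008]),.0225],-11.8)"
```

```text
[[0.6549 0.3739 0.026 ]
 [0.6235 0.2245 0.026 ]]
0.152641399836162 -11.841856410348157
c [0.5697 0.3137] kept -11.85660533684177 [ 0.0091 -0.0513] [0.5681 0.2616]
[0.5762 0.3049]
[0.5856 0.35  ]
now [0.5706 0.3032 0.1324] yaw -12.1 q6 2.23 -> row [ 0.021 -0.012  0.44 ] twist -0.010 clock 10.45
```

```bash
python3 -m pendant '[[0.02,-0.012,0.15,0,-1],[0.02,-0.012,0.3,0,-1],[0.02,-0.012,0.38,0,-1],[0.02,-0.012,0.41,0,-1],[0.02,-0.012,0.42,0,-1],[0.02,-0.012,0.42,0,-1],[0.02,-0.012,0.42,0,-1]]'
```

```text
clock: 11.15
ee_pos: [0.5783, 0.3067, 0.0303]
orientation: [[0.978, -0.211, 0.003], [-0.211, -0.978, 0.001], [0.002, -0.002, -1.0]]
ft_force: [0.0, 0.4, -2.1]
gripper_width: 0.143
finger_force: 30.0
```

```bash
python3 -m pendant '[[0,0.004,0.012,0,-1],[0,0.004,0.024,0,-1],[0,0.004,0.028,0,-1],[0,0.004,0.028,0,-1],[0,0.004,0.028,0,-1]]'
```

```text
clock: 11.65
ee_pos: [0.5773, 0.3053, 0.0226]
orientation: [[0.977, -0.211, 0.001], [-0.211, -0.977, 0.0], [0.001, -0.001, -1.0]]
ft_force: [-1.1, -0.4, 5.7]
gripper_width: 0.146
finger_force: 30.0
```

```bash
python3 -m pendant '[[0,0,0,0,-0.45],[0,0,0,0,-0.45],[0,0,0,0,-0.45],[0,0,0,0,-0.45],[0,0,-0.1,0,-0.45],[0,0,-0.3,0,-0.1],[0,0,-0.5,0,0],[0,0,-0.5,0,0],[0,0,-0.5,0,0]]'
python3 -m pendant '[[0,0.2,-0.1,-1,0],[0.2,0.5,-0.1,-1,0],[0.3,0.8,-0.1,-1,0],[0.3,0.8,-0.1,-1,0],[0.3,0.8,-0.1,-1,0],[0.3,0.8,-0.1,-1,0]]'
python3 -m pendant '[[0,0,0,-1,0],[0,0,0,-1,0],[0,0,0,-1,0],[0,0,0,-1,0],[0,0,0,-1,0]]'
python3 -c "
from h import *
go([.6095,.044,.14],77)"
```

```text
clock: 12.55
ee_pos: [0.5781, 0.3058, 0.1489]
orientation: [[0.977, -0.211, 0.004], [-0.211, -0.977, 0.002], [0.004, -0.003, -1.0]]
ft_force: [-0.7, -0.2, -0.6]
gripper_width: 0.502
finger_force: 0.0
clock: 13.15
ee_pos: [0.6069, 0.09, 0.1688]
orientation: [[0.96, 0.279, -0.004], [0.279, -0.96, -0.001], [-0.004, 0.0, -1.0]]
ft_force: [-0.6, -0.2, 0.2]
gripper_width: 0.5
finger_force: 0.0
clock: 13.65
ee_pos: [0.6064, 0.0947, 0.1694]
orientation: [[0.705, 0.709, -0.004], [0.709, -0.705, 0.0], [-0.003, -0.003, -1.0]]
ft_force: [-1.6, 0.2, -0.4]
gripper_width: 0.495
finger_force: 0.0
now [0.6064 0.0947 0.1694] yaw 45.2 q6 0.90 -> row [-0.135  0.152  0.117] twist -1.112 clock 13.65
```

```bash
python3 -m pendant '[[-0.135,0.152,0,-1,0],[-0.135,0.152,0,-1,0],[-0.135,0.152,0,-1,0],[-0.135,0.152,0,-1,0],[-0.135,0.152,0,-1,0]]'
python3 -c "
from h import *
grab('wrist','w5')
print(proj('w5',[[.6032,.017,.012],[.622,.0985,.01]]))
go([.6095,.044,.07],77)"
```

```text
clock: 14.15
ee_pos: [0.6101, 0.0436, 0.1702]
orientation: [[0.281, 0.96, -0.002], [0.96, -0.281, 0.0], [-0.0, -0.002, -1.0]]
ft_force: [-0.7, -0.3, -0.8]
gripper_width: 0.501
finger_force: 0.0
[[317.92690467 214.1204564 ]
 [313.18960486 135.83224174]]
now [0.6103 0.0436 0.1704] yaw 73.6 q6 0.32 -> row [ 0.001 -0.003  0.402] twist -0.117 clock 14.2
```

View pics/w5.png

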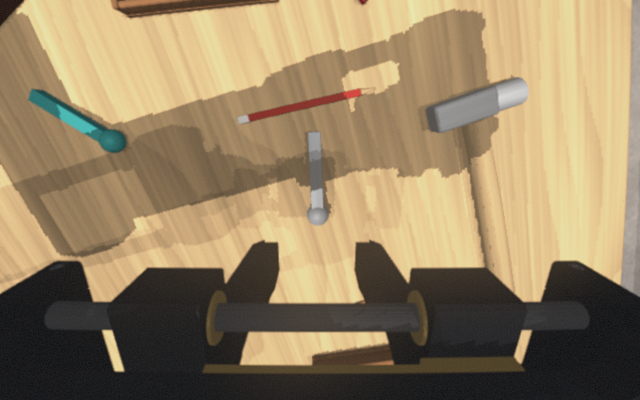

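Wrist view: ball_2's head is at (317,214) and its butt at (314,133), as projected. The pencil at (300,105) and the hammer at (475,105) are clear of the fingers.

```bash
python3 -m pendant '[[0,-0.003,0.2,-0.1,0],[0,-0.003,0.4,-0.1,0],[0,-0.003,0.42,-0.1,0],[0,-0.003,0.42,-0.1,0],[0,-0.003,0.42,-0.1,0]]'
python3 -c "
from h import *
k=onz('w5',[(317.5,214),(314.5,134)],.012);p,y=pose(*k,.014);print(p,y)
go([*p,.017],y+180)"
```

```text
clock: 14.7
ee_pos: [0.6119, 0.0435, 0.0686]
orientation: [[0.232, 0.973, 0.003], [0.973, -0.232, 0.0], [0.001, 0.003, -1.0]]
ft_force: [0.6, -0.2, 0.2]
gripper_width: 0.498
finger_force: 0.0
[0.60986519 0.04506686] -104.27508112979181
now [0.6119 0.0435 0.0686] yaw 76.6 q6 0.26 -> row [ 0.004 -0.01   0.206] twist 0.030 clock 14.7
```

```bash
python3 -m pendant '[[0.002,-0.008,0.1,0.02,0],[0.002,-0.008,0.206,0.02,0],[0.002,-0.008,0.206,0.02,0],[0.002,-0.008,0.206,0.02,0],[0.002,-0.008,0.206,0.02,-1],[0.002,-0.008,0.206,0.02,-1],[0.002,-0.008,0.206,0.02,-1],[0.002,-0.008,0.206,0.02,-1],[0.002,-0.008,0.206,0.02,-1],[0.002,-0.008,0.206,0.02,-1]]'
python3 -m pendant '[[0,0,-0.1,0,-1],[0,0,-0.3,0,-1],[0,0,-0.5,0,-1],[0,0,-0.5,0,-1]]'
python3 -m pendant '[[0.2,0,0,-1,-1],[0.4,0,0,-1,-1],[0.5,0,0,-1,-1],[0.5,0,0,-1,-1],[0.5,0,0,-1,-1]]'
python3 -m pendant '[[0,0,0,-1,-1],[0,0,0,-1,-1],[0,0,0,-1,-1],[0,0,0,-1,-1],[0,0,0,-1,-1]]'
python3 -c "
from h import *
go([.5856,.35,.13],168.2)"
```

```text
clock: 15.7
ee_pos: [0.6089, 0.0442, 0.0155]
orientation: [[0.241, 0.97, 0.001], [0.97, -0.241, 0.0], [0.0, 0.001, -1.0]]
ft_force: [-0.7, 0.3, 3.2]
gripper_width: 0.147
finger_force: 30.0
clock: 16.1
ee_pos: [0.6137, 0.0444, 0.148]
orientation: [[0.241, 0.97, 0.014], [0.971, -0.241, 0.001], [0.004, 0.013, -1.0]]
ft_force: [1.3, 0.2, -0.4]
gripper_width: 0.148
finger_force: 30.0
clock: 16.6
ee_pos: [0.6373, 0.1664, 0.1378]
orientation: [[-0.255, 0.967, -0.003], [0.967, 0.255, -0.001], [0.0, -0.003, -1.0]]
ft_force: [-0.7, -0.1, -1.9]
gripper_width: 0.145
finger_force: 30.0
clock: 17.1
ee_pos: [0.6376, 0.1645, 0.1386]
orientation: [[-0.685, 0.729, -0.002], [0.729, 0.685, -0.001], [0.001, -0.002, -1.0]]
ft_force: [0.4, -0.4, -0.9]
gripper_width: 0.147
finger_force: 30.0
now [0.6376 0.1645 0.1386] yaw 133.2 q6 -0.54 -> row [0.683 0.356 0.035] twist -1.221 clock 17.1
```

```bash
python3 -m pendant '[[0.68,0.356,0,-1,-1],[0.68,0.356,0,-1,-1],[0.68,0.356,0,-1,-1],[0.68,0.356,0,-1,-1],[0.68,0.356,0,-1,-1],[0.68,0.356,0,-1,-1]]'
python3 -m pendant '[[0,0,0,-0.22,-1],[0,0,0,-0.22,-1],[0,0,0,-0.22,-1]]'
python3 -c "
from h import *
go([.5856,.35,.0215],168.2)
grab('scene','s1')
import cv2
a=cv2.imread('pics/s1.png')[130:230,310:430];cv2.imwrite('pics/s1c.png',cv2.resize(a,(720,600),interpolation=2))
print((proj('s1',[[.5773,.3053,.02],[.5773+.03*.978,.3053-.03*.21,.018],[.5773-.058*.978,.3053+.058*.21,.012]])-[310,130])*6)
"
```

```text
clock: 17.7
ee_pos: [0.5858, 0.3506, 0.1391]
orientation: [[-0.951, 0.309, -0.001], [0.309, 0.951, -0.001], [0.001, -0.001, -1.0]]
ft_force: [-0.6, -0.2, -1.2]
gripper_width: 0.144
finger_force: 30.0
clock: 18.0
ee_pos: [0.587, 0.3486, 0.1396]
orientation: [[-0.978, 0.208, -0.0], [0.208, 0.978, -0.001], [0.0, -0.001, -1.0]]
ft_force: [0.5, 0.7, -2.0]
gripper_width: 0.143
finger_force: 30.0
now [0.587  0.3486 0.1396] yaw 168.0 q6 -0.86 -> row [0.006 0.005 0.473] twist -0.007 clock 18.0
[[388.25243711 307.1214443 ]
 [416.23075147 335.67006013]
 [334.57613207 270.53558874]]
```

View pics/s1c.png

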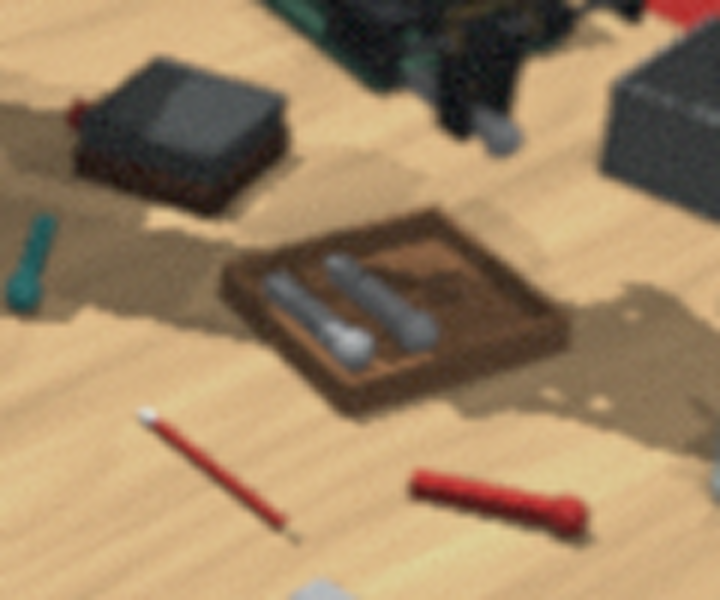

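The placed ball lies flat beside the kept one, at crop positions (380,305) and (320,315). Before descending I'll check the gripper body's clearance to the grey bin.

```bash
python3 -c "
from h import *
np.set_printoptions(precision=3,suppress=True)
a=np.radians(-11.8);R=np.array([[np.cos(a),-np.sin(a)],[np.sin(a),np.cos(a)]])
for t,p in(('scene0',[(413,163),(437,172)]),('side0',[(132,365),(78,310)])):
  for z in(0,.06): q=onz(t,p,z)[:,:2];print(t,z,q,(q-[.57,.3144])@R)
"
```

```text
scene0 0 [[0.558 0.536]
 [0.658 0.558]] [[-0.057  0.215]
 [ 0.036  0.257]]
scene0 0.06 [[0.619 0.453]
 [0.712 0.474]] [[0.02  0.146]
 [0.106 0.185]]
side0 0 [[0.54  0.545]
 [0.731 0.576]] [[-0.077  0.219]
 [ 0.104  0.289]]
side0 0.06 [[0.502 0.541]
 [0.679 0.57 ]] [[-0.113  0.208]
 [ 0.054  0.273]]
```

The bin starts about 70 mm beyond the body, so it's clear. Descending.

```bash
python3 -m pendant '[[0,0,0.15,0,-1],[0.006,0.005,0.3,0,-1],[0.006,0.005,0.4,0,-1],[0.006,0.005,0.44,0,-1],[0.006,0.005,0.45,0,-1],[0.006,0.005,0.45,0,-1],[0.006,0.005,0.45,0,-1]]'
python3 -c "
from h import *
go([.5856,.35,.0215],168.2)"
```

```text
clock: 18.75
ee_pos: [0.587, 0.3524, 0.0296]
orientation: [[-0.979, 0.203, 0.003], [0.203, 0.979, 0.002], [-0.003, 0.002, -1.0]]
ft_force: [0.0, 0.2, -1.5]
gripper_width: 0.147
finger_force: 30.0
now [0.587  0.3524 0.0296] yaw 168.3 q6 -0.86 -> row [ 0.003 -0.011  0.032] twist 0.002 clock 18.75
```

```bash
python3 -m pendant '[[0,-0.009,0.012,0,-1],[0,-0.009,0.024,0,-1],[0,-0.009,0.03,0,-1],[0,-0.009,0.03,0,-1],[0,-0.009,0.03,0,-1]]'
```

```text
clock: 19.25
ee_pos: [0.5855, 0.3497, 0.0215]
orientation: [[-0.979, 0.203, 0.001], [0.203, 0.979, 0.0], [-0.001, 0.001, -1.0]]
ft_force: [-1.2, -2.1, 5.8]
gripper_width: 0.146
finger_force: 30.0
```

```bash
python3 -m pendant '[[0,0,0,0,-0.5],[0,0,0,0,-0.5],[0,0,0,0,-0.5],[0,0,0,0,-0.5],[0,0,-0.1,0,-0.5],[0,0,-0.3,0,-0.5],[0,0,-0.6,0,-0.5],[0,0,-0.6,0,-0.5],[0,0,-0.6,0,-0.5]]'
python3 -m pendant '[[0.4,-0.6,-0.2,0,-0.5],[0.8,-0.9,-0.3,0,-0.5],[0.8,-0.9,-0.3,0,-0.5],[0.8,-0.9,-0.3,0,-0.5],[0.8,-0.9,-0.3,0,-0.5],[0.8,-0.9,-0.3,0,-0.5]]'
python3 -c "
from h import *
grab('side','d2');grab('scene','s2')
a=cv2.imread('pics/d2.png')[130:330,170:430];b=cv2.imread('pics/s2.png')[155:285,195:415]
a=cv2.resize(a,(390,300),interpolation=2);b=cv2.resize(b,(508,300),interpolation=2)
c=cv2.resize(cv2.imread('pics/d2.png')[235:330,170:280],(347,300),interpolation=2);d=cv2.resize(cv2.imread('pics/s2.png')[155:215,340:415],(375,300),interpolation=2)
cv2.imwrite('pics/f.png',np.vstack([np.hstack([a,c]),np.hstack([b,d])[:,:0+737] if 0 else np.hstack([b[:,:362],d])]))"
```

```text
clock: 20.15
ee_pos: [0.5878, 0.351, 0.1759]
orientation: [[-0.979, 0.203, 0.009], [0.203, 0.979, 0.004], [-0.007, 0.006, -1.0]]
ft_force: [-0.4, -0.1, -0.6]
gripper_width: 0.244
finger_force: 0.0
clock: 20.75
ee_pos: [0.3493, 0.1743, 0.2403]
orientation: [[-0.979, 0.203, -0.004], [0.203, 0.979, -0.002], [0.003, -0.003, -1.0]]
ft_force: [0.5, -0.1, 0.7]
gripper_width: 0.251
finger_force: 0.0
```

View pics/f.png

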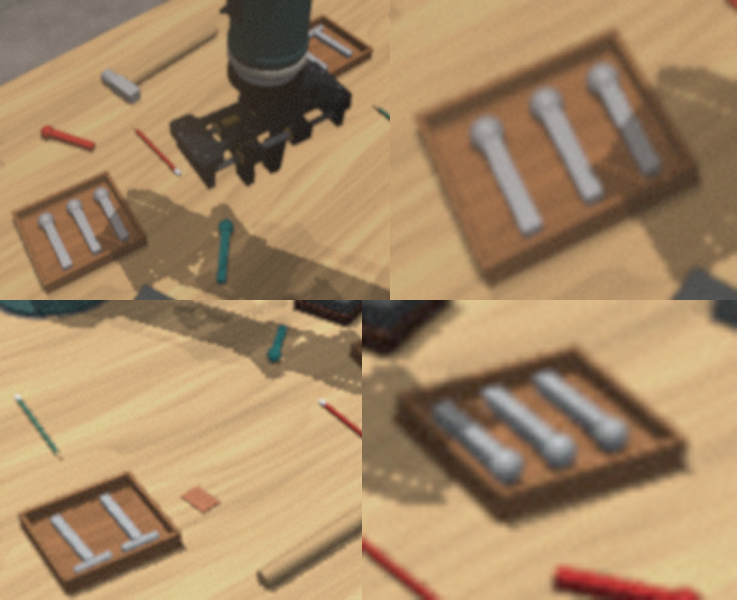

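The montage shows three balls side by side in the ball tray and two Ts in the T tray. All lie flat with their heads at the same end, and the arm is clear. Handing in.

```bash
python3 -m pendant '[[0,0,0,0,-0.5],[0,0,0,0,-0.5],[0,0,0,0,-0.5]]'; python3 -c "
from rig import r
print(r.hand_in())"
```

```text
clock: 21.15
ee_pos: [0.3526, 0.1763, 0.2414]
orientation: [[-0.979, 0.203, -0.002], [0.203, 0.979, -0.001], [0.002, -0.001, -1.0]]
ft_force: [-0.0, -1.1, 0.2]
gripper_width: 0.248
finger_force: 0.0
the job is handed in; nothing more can be done
None
```

I put all three loose stakes flat in their matching trays with heads at the same end, and handed the job in at about 21 s; the hand-in returned no verdict, but the last pictures show every stake in place and the arm clear.

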